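# Off-centre load check of a bench scale

### The arm

A 7-joint arm with a two-finger parallel gripper is mounted at the origin on the work surface. World frame = base frame: x ahead of the robot, y to its left, z up, the work surface at z = 0. Lengths are in m, angles in rad, forces in N, time in s.
With the tool pointing down it reaches from about 0.4 to 0.9 m from the base axis. Payload 5.5 kg.
Tool frame: the origin (TCP) lies at the very end of the fingers, on their centre line; the grasp point (between the pads) lies 19 mm behind it; z points along the fingers, x is the direction in which the jaws open and shut, and the axes are right-handed (so a half turn about z gives the same grasp; the last joint's range is limited). The gripper opens to 92 mm and grips with 3 to 60 N. Pads are 19 mm wide; open, the fingers measure 130 mm over their backs; the gripper's body (75 mm by 190 mm) begins 47 mm behind the grasp point.
Start: joints at [-1.034, 0.501, -0.427, 1.55, 0.221, 1.138, -0.21], TCP at [0.176, 0.626, 0.227] pointing down, gripper open.
Joint ranges: [-2.88, 2.88], [-0.31, 2.03], [-1.54, 1.56], [0.2, 2.42], [-1.41, 4.55], [0.19, 2.02], [-2.57, 2.57]. Speed limits (rad/s): [2.57, 2.57, 3.14, 3.14, 3.14, 3.14, 3.14].

### API

Orientations are given as a unit quaternion [x, y, z, w].
In Python, from workcell import observe, capture, camera_model, finish_job gives the robot as it stands. The module is installed in compiled form; this text tells all that it offers.
- The arm moves only by the tool servo_tool, never from a script. Its argument "series" is a list of rows, each an object of numbers: "dx", "dy", "dz": the shift along the tool's x, y, z in units of 40 mm (1.0 is 40 mm); "yaw": the turn about the tool's z in units of 6 degrees (1.0 is 6 degrees); "hand": the closure, from 0 (fully open) to 1 (shut). A call has 1 to 10 rows; each row shifts and turns the commanded pose from where the row before left it, along the tool's axes as they then stand; what a row does not reach is not made up. A row lasts 1/8 s, in which the tool goes at most 62.5 mm and 10.7 degrees, less where a joint would pass 70% of its speed; a pose out of reach is approached as far as the arm can. A call is refused whole if a number of a shift passes 1 or a number of a turn 1, either way. A call with a gripper value outside its range is refused whole. The fingers move at their own pace and stop on an object; "squeeze" is the grip in N (left out, the last holds). Time passes only in rows, so rows that do not move let the fingers close. It gives the time, the measured TCP pose, the force and the opening at its end, in the units of the state.
- observe(): the state, without advancing time (a new reading comes with each control period).
- capture(name): name is "side" or "top"; returns the picture (480x640x3 uint8, red, green, blue); there is no depth.
- camera_model(name): a dict with "vfov" (degrees; the focal length in pixels is half the picture's height over the tangent of half this angle, whatever the lens; pixels are square), "cx", "cy" (the principal point, pixels), "xyz" and "attitude" of the camera in the world. Camera axes: x right, y down, z forward; pixel columns grow to the right and rows downward; lengths in m; the calibration is good to about 2 mm. A picture is of the moment at which its call begins. camera_model takes no time and is no camera call.
- finish_job(): hands the job in, once; it reports no verdict.
The state is a dict: "t": time; "joint_positions": joint angles; "qd": joint speeds; "tau": joint torques, N m; "tool_pos": TCP position; "orientation": TCP orientation; "ft_force": force on the tool from outside, world axes, zero at the start; "torque": the same for the moment, N m; "finger_gap": finger opening in m.
Only numpy, scipy, OpenCV 4.12 (cv2) and the standard library are available. Lean on these libraries where they do the work, as an engineer would, in place of code of your own. Each camera call takes 0.05 s, during which the arm holds its last target.

### The job

Take the blue-handled test plunger out of the wooden stand, and with its rubber foot press gently down on the middle of the red spot on the scale's pan, plunger upright, until the needle stands in the green band of the dial; never drive the needle into the red band. Finish while still holding the plunger there with the needle in the green (do not let go or put it down). Leave the orange-handled driver, the brass weight, the can and the tape roll alone, and touch the scale with nothing but the plunger.

Things in the scene. Friction and masses are not known exactly. Their poses are not given: they have to be found in the camera images.
- plunger: Test plunger, 150 mm long, about 110 g, upright in one socket of the stand (leans 2 degrees at most, any yaw). Origin: centre of the foot's underside; z runs up to the handle. Black rubber foot and steel shaft 16 mm diameter to 84 mm; collar 30 mm diameter, 84-88 mm; blue square handle 22 x 22 mm, 88-150 mm, flat sides facing its x and y axes.
- driver: Bystander: nut driver of exactly the same shape and size as the plunger but with an orange handle and dark shaft, standing in the other socket, 100 mm away. Origin at its foot.
- stand: Fixed wooden block 60 x 180 x 60 mm (x, y, z), origin under its centre. Two round sockets in the top, 18 mm across, 45 mm deep (floor 15 mm above the bench), 50 mm either side of the centre along its y axis; either may hold the plunger. Tools come straight up out of it; in it their handle tops are 165 mm above the bench.
- scale: Fixed bench scale: green housing, top at 55 mm, 200 mm wide along its y. Origin on the bench below the centre of the pan; the housing reaches 100 mm to the -x side and 220 mm to the +x side. The flat white dial (94 mm across) lies on top, centred 157 mm from the origin along +x.
- pan (a joint): Round aluminium weighing pan, 180 mm diameter, top 86 mm above the bench when empty. Value: how far it has sunk, m, 0 to 0.024. It stays level and sinks straight down on a spring of 600 N/m (10 mm takes about 6 N) and springs back. Dial's green band: 0.007 to 0.015; red band: from 0.019.
- needle (a joint): Black needle of the dial, rad, clockwise from above, 0 when unloaded; geared to the pan at 0.2 rad per mm. Green band 1.4 to 3.0 rad, red band 3.8 to 4.8 rad. The middle of the green band lies on the scale's +x side of the dial.
- spot (a point): Centre of the round red spot (30 mm diameter, with a white rim to 38 mm) stuck on the top of the pan, 58 mm from the pan's centre in any direction; this point lies on the pan's top face and sinks with it.
- weight: Bystander: brass weight, 44 mm diameter, 58 mm high, 0.5 kg, loose on the bench. Origin at its underside.
- can: Bystander: can with a yellow band, 100 mm diameter, 120 mm high, loose on the bench. Origin at its underside.
- tape: Bystander: yellow tape roll lying flat, 80 mm diameter, 30 mm high, loose on the bench. Origin at its underside.

How it is judged:
By the outcome, as a careful person would: the job done as asked, in the order asked, and still so for the second after the job is handed in, while the arm keeps its last pose, push and grip.
It also fails if it takes over 48 s, if anything falls off the work surface, if the arm or the gripper's body presses on something with over 40 N, if the wrist force passes 120 N, or if a joint passes its speed limit or range.

## Working session

There is one attempt and no reset: what is moved stays moved. The work goes in short steps, Python scripts to look and compute and a tool call to move; the robot and the scene stay as the last step left them, time stands still between calls to the robot, and variables do not carry over. Pictures are saved under pics/ and viewed, and the job is handed in when it is done.

Besides the shell and the picture viewer there is one more tool, called as name(argument=value, ...) on one line, values as JSON. servo_tool: Moves the arm, as the interface text tells. Its arguments: {"type":"object","properties":{"series":{"type":"array"},"squeeze":{"type":"number"}},"required":["series"]}

```bash
mkdir -p pics; ls
python3 - <<'E'
from workcell import observe, capture, camera_model
import cv2
print(observe())
for n in("side","top"):
    print(n,camera_model(n)); cv2.imwrite(f"pics/{n}0.png",capture(n)[:,:,::-1])
E
```

```text
pics
{'t': 0.0, 'joint_positions': array([-1.03377827,  0.50185264, -0.42672848,  1.55144909,  0.22083427,
        1.13828458, -0.21028053]), 'qd': array([ 0.0016162 ,  0.00021844, -0.00012831, -0.00013785, -0.00126781,
       -0.00104891,  0.00219909]), 'tau': array([ 5.27511365e-04, -5.66608572e+01, -5.81594065e+00, -2.79105002e+01,
       -6.85497257e-02,  3.09261808e-02,  1.79710678e-04]), 'tool_pos': array([0.1756677 , 0.62508992, 0.22567019]), 'orientation': array([ 7.96986747e-01,  6.03996016e-01, -7.75328921e-04,  5.80565074e-04]), 'ft_force': array([ 0.36099838,  0.33982139, -1.36896281]), 'torque': array([0.016065  , 0.00215284, 0.04718568]), 'finger_gap': 0.09162691923141582}
side {'vfov': 45.53797335619893, 'cx': 329.87984534681385, 'cy': 241.95014218306943, 'xyz': array([0.35740546, 0.90079271, 0.90680653]), 'attitude': array([-0.08098828,  0.90713396, -0.41080703,  0.04226657])}
top {'vfov': 53.04121109920011, 'cx': 315.5632000394247, 'cy': 244.35355402580936, 'xyz': array([ 0.483089  , -0.05597388,  1.17204694]), 'attitude': array([ 0.70747786, -0.70609134,  0.01911035, -0.02334298])}
```

View pics/side0.png

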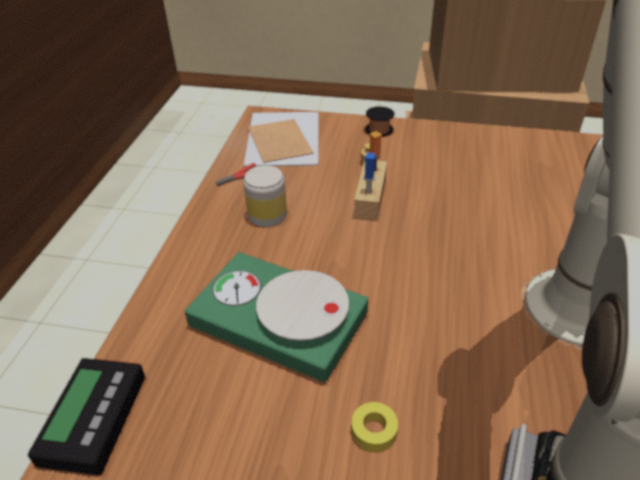

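View pics/top0.png

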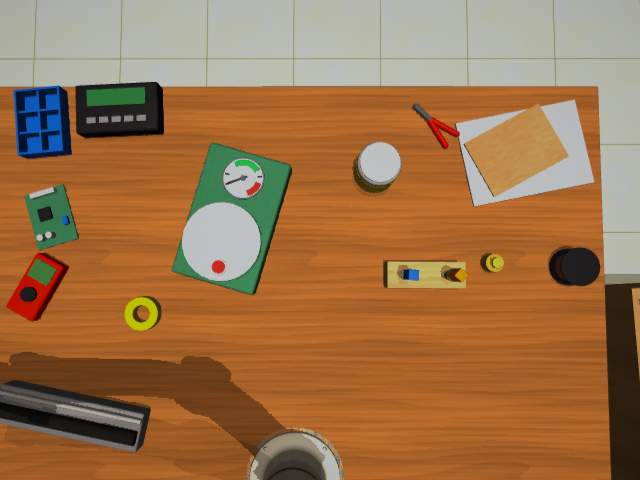

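```bash
cat > h.py <<'E'
import numpy as np, cv2
from workcell import camera_model
from scipy.spatial.transform import Rotation as R
def cam(n):
    m=camera_model(n); f=240/np.tan(np.radians(m['vfov']/2))
    return m['xyz'],R.from_quat(m['attitude']).as_matrix(),f,m['cx'],m['cy']
def ray(n,u,v):
    c,M,f,cx,cy=cam(n); d=M@np.array([(u-cx)/f,(v-cy)/f,1]); return c,d/np.linalg.norm(d)
def onz(n,u,v,z):
    c,d=ray(n,u,v); return c+d*(z-c[2])/d[2]
def tri(a,b):
    c1,d1=ray("side",*a);c2,d2=ray("top",*b)
    s=np.linalg.lstsq(np.c_[d1,-d2],c2-c1,rcond=None)[0]
    p,q=c1+d1*s[0],c2+d2*s[1]; return (p+q)/2,np.linalg.norm(p-q)
def proj(n,p):
    c,M,f,cx,cy=cam(n); q=M.T@(np.array(p)-c); return np.array([cx+f*q[0]/q[2],cy+f*q[1]/q[2]])
E
python3 - <<'E'
from h import *
for n in("side","top"):
    im=cv2.imread(f"pics/{n}0.png"); h=cv2.cvtColor(im,cv2.COLOR_BGR2HSV)
    for nm,lo,hi in(("blue",(105,120,60),(130,255,255)),("red",(0,170,120),(5,255,255)),("red2",(174,170,120),(180,255,255)),("orange",(8,230,150),(16,255,255))):
        m=cv2.inRange(h,lo,hi); k,l,s,c=cv2.connectedComponentsWithStats(m)
        print(n,nm,[(s[i].tolist(),c[i].round(1).tolist()) for i in range(1,k) if s[i,4]>25])
a=cv2.imread("pics/top0.png"); b=cv2.imread("pics/side0.png")
o=np.hstack([cv2.resize(a[250:300,375:475],(800,400),interpolation=0)])
o2=cv2.resize(b[120:220,340:400],(360,600),interpolation=0)
o3=cv2.resize(a[130:300,165:300],None,fx=3,fy=3,interpolation=0)
cv2.imwrite("pics/z1.png",o);cv2.imwrite("pics/z2.png",o2);cv2.imwrite("pics/z3.png",o3)
E
```

```text
side blue [([366, 154, 9, 24, 180], [370.0, 164.8])]
side red [([326, 304, 11, 8, 69], [330.9, 307.6])]
side red2 []
side orange []
top blue [([14, 86, 50, 69, 2051], [40.3, 121.6]), ([62, 216, 7, 9, 43], [64.9, 219.9]), ([408, 270, 11, 10, 103], [413.0, 274.6])]
top red [([428, 117, 32, 31, 316], [441.5, 130.1]), ([247, 182, 14, 13, 81], [253.4, 188.4]), ([7, 253, 56, 68, 1185], [32.8, 291.3]), ([212, 261, 13, 12, 123], [217.9, 266.3])]
top red2 []
top orange []
```

View pics/z1.png

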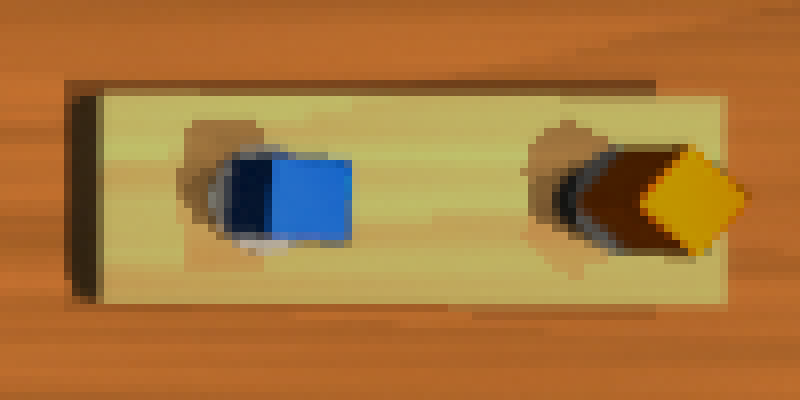

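View pics/z2.png

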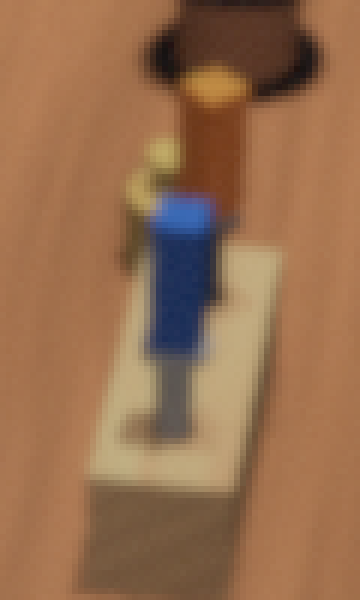

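View pics/z3.png

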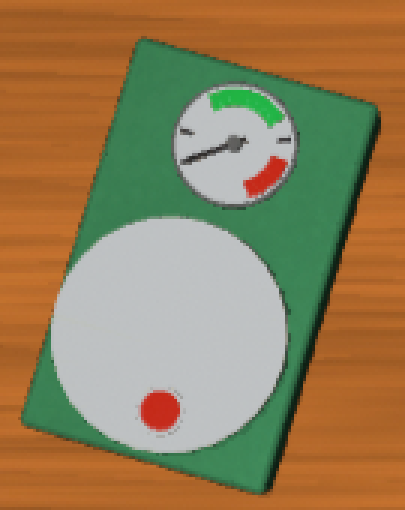

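Run:
```python
from h import *
np.set_printoptions(precision=4,suppress=True)
print("handle top", onz("top",413.7,274.7,.165), onz("side",370.5,155.7,.165), tri((370.5,155.7),(413.7,274.7)))
for c in((409,270),(419,270),(419,280),(409,280)): print("corner",onz("top",*c,.165))
print("spot",onz("top",217.9,266.3,.086),onz("side",330.9,307.6,.086),tri((330.9,307.6),(217.9,266.3)))
# stand top corners in crop
for u,v in((103,96),(727,96),(727,303),(103,303)): print("stand",onz("top",375+u/8-.5,250+v/8-.5,.06))
# pan
im=cv2.imread("pics/top0.png");h=cv2.cvtColor(im,cv2.COLOR_BGR2HSV)
m=cv2.inRange(h,(0,0,150),(180,40,255));k,l,s,c=cv2.connectedComponentsWithStats(m)
for i in range(1,k):
    if 165<c[i][0]<300 and 130<c[i][1]<300 and s[i,4]>100:
        cs,_=cv2.findContours((l==i).astype('uint8'),0,2);e=cv2.fitEllipse(cv2.convexHull(cs[0]));print(s[i],e, onz("top",*e[0],.086),onz("top",*e[0],.055))
```

```text
handle top [ 0.4805 -0.2549  0.165 ] [ 0.48   -0.2528  0.165 ] (array([ 0.4804, -0.2552,  0.1634]), np.float64(0.00022729200133746424))
corner [ 0.4903 -0.2452  0.165 ]
corner [ 0.4904 -0.266   0.165 ]
corner [ 0.4695 -0.2658  0.165 ]
corner [ 0.4695 -0.245   0.165 ]
spot [0.4983 0.1711 0.086 ] [0.499  0.1692 0.086 ] (array([0.4985, 0.1708, 0.0877]), np.float64(0.0004309647287416213))
stand [ 0.5106 -0.2152  0.06  ]
stand [ 0.5109 -0.395   0.06  ]
stand [ 0.4514 -0.394   0.06  ]
stand [ 0.451  -0.2148  0.06  ]
[223 159  40  39 845] ((242.7229766845703, 177.71884155273438), (38.7869987487793, 39.69795227050781), 66.11956024169922) [0.7005 0.1173 0.086 ] [0.7067 0.1222 0.055 ]
[ 182  202   79   79 4688] ((220.77828979492188, 241.246826171875), (77.93682861328125, 78.8860855102539), 34.88230514526367) [0.555  0.1654 0.086 ] [0.5571 0.1717 0.055 ]
```

servo_tool(series=[{"yaw":1},{"yaw":1},{"yaw":1},{"yaw":1},{"yaw":1},{"yaw":1},{"yaw":1},{"yaw":1},{"yaw":1},{"yaw":1}])

```text
$.series[0]: bad value
```

servo_tool(series=[{"yaw":1},{"yaw":1},{"yaw":0.4,"hand":0.4},{}])

```text
$.series[0]: bad value
```

```bash
cat >> h.py <<'E'
def go(t):
    from workcell import observe
    o=observe(); M=R.from_quat(o['orientation']).as_matrix()
    print("t",round(o['t'],2),"pos",o['tool_pos'].round(4),"gap",round(o['finger_gap'],4),"F",o['ft_force'].round(2),"q",o['joint_positions'].round(2))
    print("toolx",M[:,0].round(4),"toolz",M[:,2].round(4),"yaw units to x-axis",round(np.degrees(np.arctan2(M[1,0],M[0,0]))/6,3))
    print("move units",((M.T@(np.array(t)-o['tool_pos']))/.04).round(3))
E
python3 -c "
from h import *
go((.45,.3,.23))"
```

```text
t 0.1 pos [0.1756 0.6252 0.2258] gap 0.0917 F [ 0.    0.56 -0.55] q [-1.03  0.5  -0.43  1.55  0.22  1.14 -0.21]
toolx [ 0.2703  0.9628 -0.0017] toolz [-5.0e-04 -1.6e-03 -1.0e+00] yaw units to x-axis 12.386
move units [-5.973  8.802 -0.096]
```

servo_tool(series=[{"dx":0,"dy":0,"dz":0,"yaw":1,"hand":0},{"dx":0,"dy":0,"dz":0,"yaw":1,"hand":0},{"dx":0,"dy":0,"dz":0,"yaw":1,"hand":0},{"dx":0,"dy":0,"dz":0,"yaw":1,"hand":0},{"dx":0,"dy":0,"dz":0,"yaw":1,"hand":0},{"dx":0,"dy":0,"dz":0,"yaw":1,"hand":0},{"dx":0,"dy":0,"dz":0,"yaw":1,"hand":0},{"dx":0,"dy":0,"dz":0,"yaw":1,"hand":0},{"dx":0,"dy":0,"dz":0,"yaw":1,"hand":0},{"dx":0,"dy":0,"dz":0,"yaw":1,"hand":0}])

```text
t: 1.35
tool_pos: [0.1756, 0.6254, 0.2261]
orientation: [0.992, 0.123, -0.0, 0.001]
ft_force: [-0.5, 0.9, -0.4]
finger_gap: 0.0921
```

servo_tool(series=[{"dx":0,"dy":0,"dz":0,"yaw":1,"hand":0},{"dx":0,"dy":0,"dz":0,"yaw":1,"hand":0},{"dx":0,"dy":0,"dz":0,"yaw":0.4,"hand":0.2},{"dx":0,"dy":0,"dz":0,"yaw":0,"hand":0.2},{"dx":0,"dy":0,"dz":0,"yaw":0,"hand":0.2}])

```text
t: 1.98
tool_pos: [0.1756, 0.6256, 0.2264]
orientation: [1.0, -0.0, -0.0, 0.0]
ft_force: [0.2, -0.3, -0.5]
finger_gap: 0.0735
```

```bash
python3 -c "
from h import *
go((.45,.3,.23))"
```

```text
t 1.98 pos [0.1756 0.6256 0.2264] gap 0.0735 F [ 0.15 -0.31 -0.52] q [-1.22  0.47 -0.16  1.56  0.08  1.12 -1.4 ]
toolx [ 1.e+00 -5.e-04 -2.e-04] toolz [-2.e-04 -6.e-04 -1.e+00] yaw units to x-axis -0.005
move units [ 6.864  8.136 -0.087]
```

servo_tool(series=[{"dx":0.4,"dy":0.4,"dz":0,"yaw":0,"hand":0.2},{"dx":0.8,"dy":0.8,"dz":0,"yaw":0,"hand":0.2},{"dx":0.8,"dy":0.8,"dz":0,"yaw":0,"hand":0.2},{"dx":0.8,"dy":0.8,"dz":0,"yaw":0,"hand":0.2},{"dx":0.8,"dy":0.8,"dz":0,"yaw":0,"hand":0.2},{"dx":0.8,"dy":0.8,"dz":0,"yaw":0,"hand":0.2},{"dx":0.8,"dy":0.8,"dz":0,"yaw":0,"hand":0.2},{"dx":0.8,"dy":0.8,"dz":0,"yaw":0,"hand":0.2},{"dx":0.8,"dy":0.8,"dz":0,"yaw":0,"hand":0.2},{"dx":0,"dy":0.8,"dz":0,"yaw":0,"hand":0.2}])

```text
t: 3.22
tool_pos: [0.4506, 0.3172, 0.2268]
orientation: [1.0, -0.003, 0.001, 0.0]
ft_force: [-0.8, -0.6, 0.1]
finger_gap: 0.0735
```

```bash
python3 -c "
from h import *
go((.4803,-.2545,.23))"
```

```text
t 3.23 pos [0.4506 0.3172 0.2268] gap 0.0735 F [-0.81 -0.6   0.06] q [-0.65  0.29 -0.01  1.81  0.01  1.03 -0.67]
toolx [ 1.     -0.0065  0.0017] toolz [ 1.7e-03 -7.0e-04 -1.0e+00] yaw units to x-axis -0.062
move units [ 0.837 14.288 -0.068]
```

servo_tool(series=[{"dx":0,"dy":0.9,"dz":0,"yaw":0,"hand":0.2},{"dx":0.1,"dy":1,"dz":0,"yaw":0,"hand":0.2},{"dx":0.1,"dy":1,"dz":0,"yaw":0,"hand":0.2},{"dx":0.1,"dy":1,"dz":0,"yaw":0,"hand":0.2},{"dx":0.1,"dy":1,"dz":0,"yaw":0,"hand":0.2},{"dx":0.1,"dy":1,"dz":0,"yaw":0,"hand":0.2},{"dx":0.1,"dy":1,"dz":0,"yaw":0,"hand":0.2},{"dx":0.1,"dy":1,"dz":0,"yaw":0,"hand":0.2},{"dx":0.1,"dy":1,"dz":0,"yaw":0,"hand":0.2},{"dx":0,"dy":1,"dz":0,"yaw":0,"hand":0.2}])

```text
t: 4.47
tool_pos: [0.4779, -0.0775, 0.2269]
orientation: [1.0, -0.001, 0.0, 0.0]
ft_force: [0.4, 0.4, 0.1]
finger_gap: 0.0733
```

servo_tool(series=[{"dx":0,"dy":1,"dz":0,"yaw":0,"hand":0.2},{"dx":0,"dy":1,"dz":0,"yaw":0,"hand":0.2},{"dx":0,"dy":1,"dz":0,"yaw":0,"hand":0.2},{"dx":0,"dy":0.9,"dz":0,"yaw":0,"hand":0.2},{"dx":0,"dy":0.4,"dz":0,"yaw":0,"hand":0.2},{"dx":0,"dy":0,"dz":0,"yaw":0,"hand":0.2},{"dx":0,"dy":0,"dz":0,"yaw":0,"hand":0.2}])

```text
t: 5.35
tool_pos: [0.4785, -0.245, 0.2265]
orientation: [1.0, 0.0, -0.0, -0.001]
ft_force: [-0.0, 0.3, -0.1]
finger_gap: 0.0732
```

```bash
python3 -c "
from h import *
go((.4803,-.2545,.121))"
```

```text
t 5.35 pos [ 0.4785 -0.245   0.2265] gap 0.0732 F [-0.01  0.27 -0.12] q [ 0.12  0.28  0.36  1.86 -0.12  1.03  0.53]
toolx [ 1.e+00  1.e-04 -3.e-04] toolz [-3.0e-04  1.3e-03 -1.0e+00] yaw units to x-axis 0.001
move units [0.047 0.24  2.638]
```

servo_tool(series=[{"dx":0.05,"dy":0.24,"dz":0,"yaw":0,"hand":0.2},{"dx":0,"dy":0,"dz":0.3,"yaw":0,"hand":0.2},{"dx":0,"dy":0,"dz":0.5,"yaw":0,"hand":0.2},{"dx":0,"dy":0,"dz":0.5,"yaw":0,"hand":0.2},{"dx":0,"dy":0,"dz":0.5,"yaw":0,"hand":0.2},{"dx":0,"dy":0,"dz":0.5,"yaw":0,"hand":0.2},{"dx":0,"dy":0,"dz":0.3,"yaw":0,"hand":0.2},{"dx":0,"dy":0,"dz":0,"yaw":0,"hand":0.2},{"dx":0,"dy":0,"dz":0,"yaw":0,"hand":0.2}])

```text
t: 6.48
tool_pos: [0.4808, -0.2565, 0.1232]
orientation: [1.0, -0.001, 0.0, 0.0]
ft_force: [-0.0, 0.0, -0.2]
finger_gap: 0.0735
```

```bash
python3 -c "
from h import *
from workcell import capture
go((.4803,-.2545,.121))
a=capture('side')[:,:,::-1]; b=capture('top')[:,:,::-1]
cv2.imwrite('pics/g.png',np.hstack([cv2.resize(a[60:240,300:450],(500,600)),cv2.resize(b[220:320,360:410],(300,600))]))"
```

```text
t 6.47 pos [ 0.4808 -0.2565  0.1232] gap 0.0735 F [-0.04  0.03 -0.17] q [ 0.17  0.43  0.34  1.93 -0.19  0.82  0.6 ]
toolx [ 1.0e+00 -1.5e-03  7.0e-04] toolz [ 7.e-04 -4.e-04 -1.e+00] yaw units to x-axis -0.014
move units [-0.012 -0.049  0.054]
```

View pics/g.png

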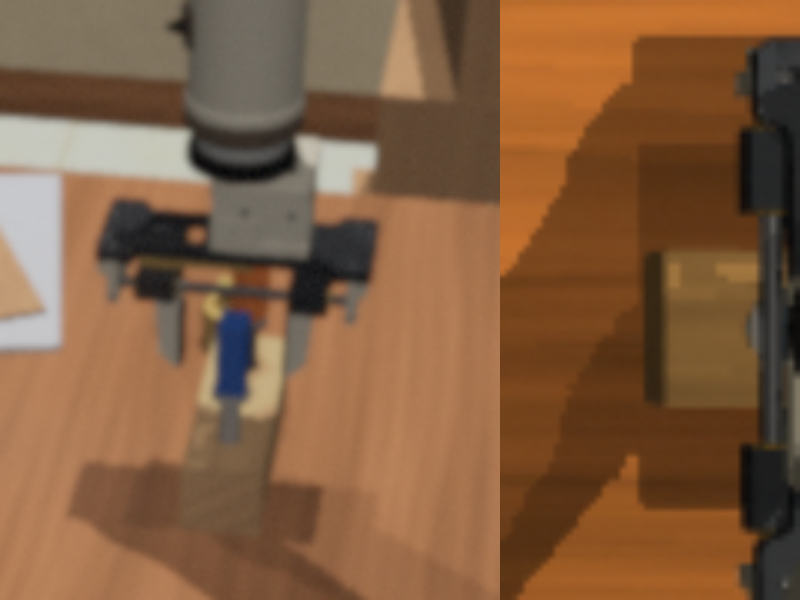

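The side crop shows the blue handle (crop ≈ (235,355)) midway between the open fingers, with the driver behind and clear. Closing.

servo_tool(series=[{"dx":0,"dy":0,"dz":0,"yaw":0,"hand":0.5},{"dx":0,"dy":0,"dz":0,"yaw":0,"hand":0.6},{"dx":0,"dy":0,"dz":0,"yaw":0,"hand":0.7},{"dx":0,"dy":0,"dz":0,"yaw":0,"hand":0.8},{"dx":0,"dy":0,"dz":0,"yaw":0,"hand":1},{"dx":0,"dy":0,"dz":0,"yaw":0,"hand":1},{"dx":0,"dy":0,"dz":0,"yaw":0,"hand":1},{"dx":0,"dy":0,"dz":0,"yaw":0,"hand":1}], squeeze=35)

```text
t: 7.58
tool_pos: [0.4804, -0.2563, 0.1227]
orientation: [1.0, -0.001, -0.0, 0.0]
ft_force: [0.3, -0.3, -0.6]
finger_gap: 0.0216
```

```bash
python3 -c "
from h import *
go((.4803,-.2545,.22))"
```

```text
t 7.58 pos [ 0.4804 -0.2563  0.1227] gap 0.0216 F [ 0.35 -0.27 -0.58] q [ 0.17  0.43  0.33  1.93 -0.19  0.82  0.6 ]
toolx [ 1.     -0.0014 -0.    ] toolz [-0. -0. -1.] yaw units to x-axis -0.014
move units [-0.003 -0.044 -2.433]
```

servo_tool(series=[{"dx":0,"dy":0,"dz":-0.2,"yaw":0,"hand":1},{"dx":0,"dy":0,"dz":-0.3,"yaw":0,"hand":1},{"dx":0,"dy":0,"dz":-0.4,"yaw":0,"hand":1},{"dx":0,"dy":0,"dz":-0.5,"yaw":0,"hand":1},{"dx":0,"dy":0,"dz":-0.5,"yaw":0,"hand":1},{"dx":0,"dy":0,"dz":-0.5,"yaw":0,"hand":1},{"dx":0,"dy":0,"dz":-0.5,"yaw":0,"hand":1},{"dx":0,"dy":0,"dz":-0.4,"yaw":0,"hand":1},{"dx":0,"dy":0,"dz":-0.2,"yaw":0,"hand":1},{"dx":0,"dy":0,"dz":0,"yaw":0,"hand":1}])

```text
t: 8.82
tool_pos: [0.4806, -0.2563, 0.2633]
orientation: [1.0, -0.001, 0.0, 0.0]
ft_force: [0.2, -1.0, -1.5]
finger_gap: 0.0216
```

```bash
python3 -c "
from h import *
from workcell import capture
go((.4985,.1708,.26))
a=capture('side')[:,:,::-1]
cv2.imwrite('pics/l.png',cv2.resize(a[40:220,300:450],(500,600)))"
```

```text
t 8.82 pos [ 0.4806 -0.2563  0.2633] gap 0.0216 F [ 0.16 -1.04 -1.53] q [ 0.13  0.25  0.38  1.8  -0.1   1.11  0.53]
toolx [ 1.0e+00 -1.4e-03  9.0e-04] toolz [ 9.e-04 -2.e-04 -1.e+00] yaw units to x-axis -0.013
move units [  0.432 -10.679   0.079]
```

View pics/l.png

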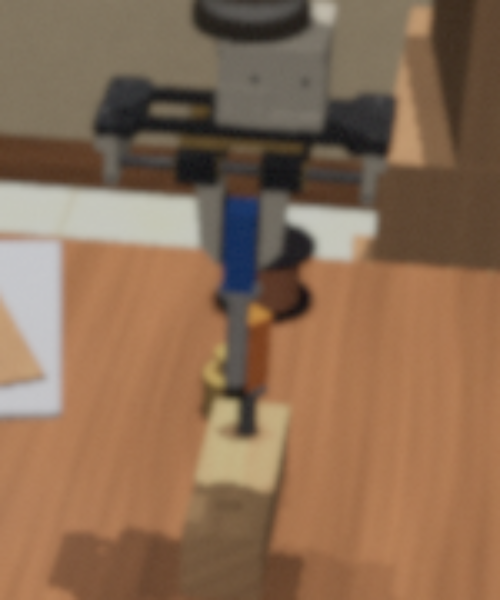

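servo_tool(series=[{"dx":0.05,"dy":-0.3,"dz":0,"yaw":0,"hand":1},{"dx":0.05,"dy":-0.6,"dz":0,"yaw":0,"hand":1},{"dx":0.05,"dy":-0.8,"dz":0,"yaw":0,"hand":1},{"dx":0.05,"dy":-0.8,"dz":0,"yaw":0,"hand":1},{"dx":0.05,"dy":-0.8,"dz":0,"yaw":0,"hand":1},{"dx":0.05,"dy":-0.8,"dz":0,"yaw":0,"hand":1},{"dx":0.05,"dy":-0.8,"dz":0,"yaw":0,"hand":1},{"dx":0.05,"dy":-0.8,"dz":0,"yaw":0,"hand":1},{"dx":0.05,"dy":-0.8,"dz":0,"yaw":0,"hand":1},{"dx":0,"dy":-0.8,"dz":0,"yaw":0,"hand":1}])

```text
t: 10.12
tool_pos: [0.4981, 0.0377, 0.262]
orientation: [1.0, -0.0, -0.001, -0.0]
ft_force: [0.3, -0.3, -1.0]
finger_gap: 0.0218
```

servo_tool(series=[{"dx":0,"dy":-0.8,"dz":0,"yaw":0,"hand":1},{"dx":0,"dy":-0.8,"dz":0,"yaw":0,"hand":1},{"dx":0,"dy":-0.8,"dz":0,"yaw":0,"hand":1},{"dx":0,"dy":-0.6,"dz":0,"yaw":0,"hand":1},{"dx":0,"dy":-0.3,"dz":0,"yaw":0,"hand":1},{"dx":0,"dy":0,"dz":0,"yaw":0,"hand":1},{"dx":0,"dy":0,"dz":0,"yaw":0,"hand":1}])

```text
t: 11.0
tool_pos: [0.499, 0.1664, 0.2625]
orientation: [1.0, -0.001, -0.0, 0.0]
ft_force: [0.4, -0.7, -0.9]
finger_gap: 0.0222
```

```bash
python3 -c "
from h import *
go((.4985,.1695,.21))"
```

```text
t 11.0 pos [0.499  0.1664 0.2625] gap 0.0222 F [ 0.43 -0.73 -0.95] q [-0.44  0.21  0.08  1.83 -0.02  1.1  -0.36]
toolx [ 1.0e+00 -2.9e-03 -4.0e-04] toolz [-4.e-04 -8.e-04 -1.e+00] yaw units to x-axis -0.028
move units [-0.013 -0.078  1.313]
```

Lower to a foot about 10 mm above the pan and check with both cameras.

servo_tool(series=[{"dx":0,"dy":-0.08,"dz":0.2,"yaw":0,"hand":1},{"dx":0,"dy":0,"dz":0.3,"yaw":0,"hand":1},{"dx":0,"dy":0,"dz":0.3,"yaw":0,"hand":1},{"dx":0,"dy":0,"dz":0.3,"yaw":0,"hand":1},{"dx":0,"dy":0,"dz":0.2,"yaw":0,"hand":1},{"dx":0,"dy":0,"dz":0,"yaw":0,"hand":1},{"dx":0,"dy":0,"dz":0,"yaw":0,"hand":1}])

```text
t: 11.88
tool_pos: [0.4993, 0.171, 0.211]
orientation: [1.0, -0.001, 0.0, -0.0]
ft_force: [0.3, 0.3, -1.4]
finger_gap: 0.0216
```

```bash
python3 -c "
from h import *
from workcell import capture
go((.4985,.1695,.195))
a=capture('side')[:,:,::-1]; b=capture('top')[:,:,::-1]
cv2.imwrite('pics/s1.png',a);cv2.imwrite('pics/t1.png',b)
cv2.imwrite('pics/s1z.png',cv2.resize(a[200:350,250:400],(600,600),interpolation=cv2.INTER_CUBIC))
cv2.imwrite('pics/t1z.png',cv2.resize(b[130:310,160:310],(500,600)))"
```

```text
t 11.88 pos [0.4993 0.171  0.211 ] gap 0.0216 F [ 0.33  0.3  -1.41] q [-0.45  0.27  0.08  1.89 -0.02  0.99 -0.36]
toolx [ 1.0e+00 -1.6e-03  5.0e-04] toolz [ 5.e-04  2.e-04 -1.e+00] yaw units to x-axis -0.015
move units [-0.021  0.038  0.4  ]
```

View pics/s1z.png

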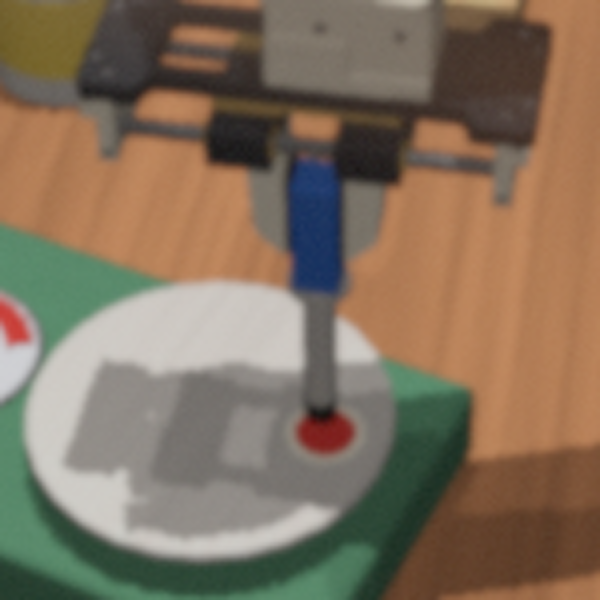

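View pics/t1z.png

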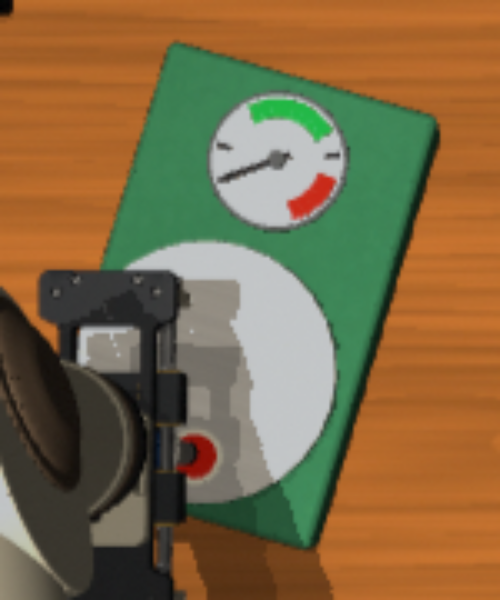

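Run:
```python
from h import *
for n,f in(("side","s1"),("top","t1")):
    im=cv2.imread(f"pics/{f}.png")
    th=np.linspace(0,6.28,60)
    P=np.array([proj(n,(.4993+.008*np.cos(t),.1724+.008*np.sin(t),.1033)) for t in th])
    print(n,"foot exp c",P.mean(0),"min",P.min(0),"max",P.max(0))
    h=cv2.cvtColor(im,cv2.COLOR_BGR2HSV)
    x0,x1,y0,y1=(318,345,290,318) if n=="side" else (205,235,250,282)
    m=((h[...,2]<75)).astype('uint8'); mm=np.zeros_like(m); mm[y0:y1,x0:x1]=m[y0:y1,x0:x1]
    k,l,s,c=cv2.connectedComponentsWithStats(mm)
    print("dark",[(s[i].tolist(),c[i].round(1).tolist()) for i in range(1,k) if s[i,4]>5])
    m=cv2.inRange(h,(0,150,60),(8,255,255));mm[:]=0;mm[y0:y1,x0:x1]=m[y0:y1,x0:x1]
    print("red",cv2.boundingRect(mm),"spot exp",proj(n,(.4985,.1708,.086)))
    print(h[y0+5:y1,x0:x1,2] if n=="side" else h[y0:y1,x0:x1,2])
```

```text
side foot exp c [330.30921602 302.64846421] min [326.17179345 299.55870157] max [334.58106448 305.770675  ]
dark [([327, 301, 7, 4, 24], [329.9, 302.5])]
red (325, 304, 13, 9) spot exp [331.02141147 308.23096946]
[[142 143 140 136 133 132 130 119 102  95  96 101  97  96  93 101 125 141
  145 144 144 143 143 143 143 143 144]
 [139 139 134 129 124 123 122 112 100  94  96  97  99  97  92 100 123 139
  143 144 143 144 143 143 142 141 140]
 [130 130 127 122 119 118 115 106  96  93  96  98  98  96  92  99 119 134
  142 140 140 139 140 139 136 133 133]
 [122 122 121 118 117 116 113 102  92  92  96  98  98  95  92  93 110 126
  133 136 132 132 130 130 127 124 122]
 [118 119 116 117 117 117 113 100  90  88  94  95  95  94  88  89 105 118
  125 125 124 122 123 122 120 121 119]
 [120 118 118 117 116 117 114 100  84  80  85  89  90  87  79  82 101 118
  121 120 119 117 120 119 119 118 119]
 [123 121 119 117 116 118 115 103  82  67  68  72  75  68  61  75 105 124
  125 125 121 119 117 120 118 119 120]
 [130 125 119 116 118 121 124 112  87  56  41  48  46  43  43  73 109 129
  134 133 129 125 121 
[... 5269 characters left out ...]
119 119 118 117 118 117
  119 120 119 121 120 119 119 119 119 118 146 150]
 [ 18  19  30  32  31  32  30  28  18   9  36 116 120 120 120 120 119 119
  118 117 117 118 119 119 120 121 120 120 147 144]
 [ 18  19  30  30  31  30  31  28  15  10  34 115 119 119 119 119 121 120
  119 119 120 119 118 118 118 117 114 115 138 100]
 [ 18  18  28  31  31  31  30  26  17  11  32 111 114 117 118 118 119 119
  118 118 118 118 116 116 112 101  83  71  71  69]
 [ 19  20  30  29  31  32  30  28  18  10  29  99 105 106 108 108 110 109
  107 102 101 101  86  82  53  67  67  70  69  70]
 [ 19  20  31  30  29  29  30  27  17  10  24  66  58  72  61  57  67  68
   68  69  69  70  69  69  68  67  68  70  70  69]]
```

servo_tool(series=[{"dx":-0.02,"dy":0.04,"dz":0,"yaw":0,"hand":1},{"dx":0,"dy":0,"dz":0.15,"yaw":0,"hand":1},{"dx":0,"dy":0,"dz":0.15,"yaw":0,"hand":1},{"dx":0,"dy":0,"dz":0.08,"yaw":0,"hand":1},{"dx":0,"dy":0,"dz":0.06,"yaw":0,"hand":1},{"dx":0,"dy":0,"dz":0.06,"yaw":0,"hand":1},{"dx":0,"dy":0,"dz":0,"yaw":0,"hand":1},{"dx":0,"dy":0,"dz":0,"yaw":0,"hand":1}])

```text
t: 12.98
tool_pos: [0.4982, 0.1693, 0.1909]
orientation: [1.0, -0.001, -0.0, -0.0]
ft_force: [-1.6, -0.9, 0.5]
finger_gap: 0.0215
```

```bash
cat > look.py <<'E'
from h import *
from workcell import capture
import sys
k=sys.argv[1]
go((.4985,.1695,.183))
a=capture('side')[:,:,::-1]; b=capture('top')[:,:,::-1]
cv2.imwrite(f'pics/s{k}.png',a);cv2.imwrite(f'pics/t{k}.png',b)
cv2.imwrite(f'pics/z{k}_.png',np.hstack([cv2.resize(a[255:335,290:370],(400,400),interpolation=cv2.INTER_CUBIC),cv2.resize(b[150:210,215:275],(400,400),interpolation=cv2.INTER_CUBIC)]))
# needle: dark pixels in dial, direction from hub
g=b.max(2); yy,xx=np.mgrid[:480,:640]; cx,cy=242.7,177.7
r=np.hypot(xx-cx,yy-cy); m=(g<95)&(r>5)&(r<16)
u=np.array([(xx-cx)[m].mean(),(yy-cy)[m].mean()])
print("needle px angle (image, cw)",np.degrees(np.arctan2(u[1],u[0])).round(1),m.sum(),"len",np.hypot(*u).round(1))
E
python3 look.py 2
python3 - <<'E'
from h import *
b=cv2.imread('pics/t1.png');g=b.max(2);yy,xx=np.mgrid[:480,:640];cx,cy=242.7,177.7
r=np.hypot(xx-cx,yy-cy); m=(g<95)&(r>5)&(r<16);u=[(xx-cx)[m].mean(),(yy-cy)[m].mean()]
print("unloaded",np.degrees(np.arctan2(u[1],u[0])),m.sum())
h=cv2.cvtColor(b,cv2.COLOR_BGR2HSV)
for n,lo,hi in(("green",(50,150,150),(75,255,255)),("red",(0,150,120),(8,255,255))):
    m=(cv2.inRange(h,lo,hi)>0)&(r<20)&(r>8); a=np.degrees(np.arctan2((yy-cy)[m],(xx-cx)[m])); print(n,a.min(),a.max())
E
```

```text
t 12.97 pos [0.4982 0.1693 0.1909] gap 0.0215 F [-1.56 -0.95  0.51] q [-0.44  0.29  0.08  1.91 -0.03  0.94 -0.36]
toolx [ 1.     -0.0015 -0.    ] toolz [-0.e+00  1.e-04 -1.e+00] yaw units to x-axis -0.014
move units [ 0.007 -0.004  0.196]
needle px angle (image, cw) -167.0 16 len 9.2
unloaded 163.52692658367698 17
green -117.8142938557752 -28.577812501684647
red 17.916449135631368 74.30220748213866
```

View pics/z2_.png

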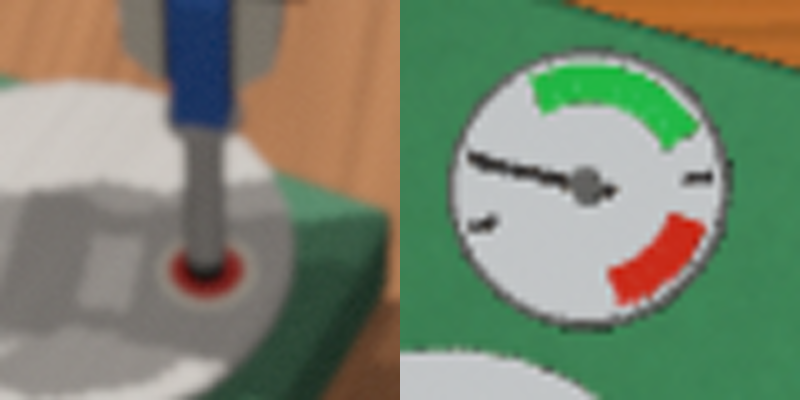

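The foot sits in the middle of the red spot (left panel ≈ (205,270)). The needle has turned about 29°, which is 2.6 mm of travel. About 8.4 mm more will reach the middle of the green.

servo_tool(series=[{"dx":0,"dy":0,"dz":0.05,"yaw":0,"hand":1},{"dx":0,"dy":0,"dz":0.05,"yaw":0,"hand":1},{"dx":0,"dy":0,"dz":0.05,"yaw":0,"hand":1},{"dx":0,"dy":0,"dz":0.05,"yaw":0,"hand":1},{"dx":0,"dy":0,"dz":0,"yaw":0,"hand":1},{"dx":0,"dy":0,"dz":0,"yaw":0,"hand":1},{"dx":0,"dy":0,"dz":0,"yaw":0,"hand":1}])

```text
t: 13.95
tool_pos: [0.4984, 0.1694, 0.183]
orientation: [1.0, -0.001, 0.0, -0.0]
ft_force: [-2.2, -1.1, 5.6]
finger_gap: 0.0219
```

```bash
python3 look.py 3
```

```text
t 13.95 pos [0.4984 0.1694 0.183 ] gap 0.0219 F [-2.21 -1.09  5.6 ] q [-0.44  0.3   0.08  1.92 -0.03  0.92 -0.35]
toolx [ 1.0e+00 -1.5e-03  3.0e-04] toolz [ 3.e-04  2.e-04 -1.e+00] yaw units to x-axis -0.014
move units [ 0.003 -0.002 -0.   ]
needle px angle (image, cw) -83.0 22 len 9.2
```

View pics/z3_.png

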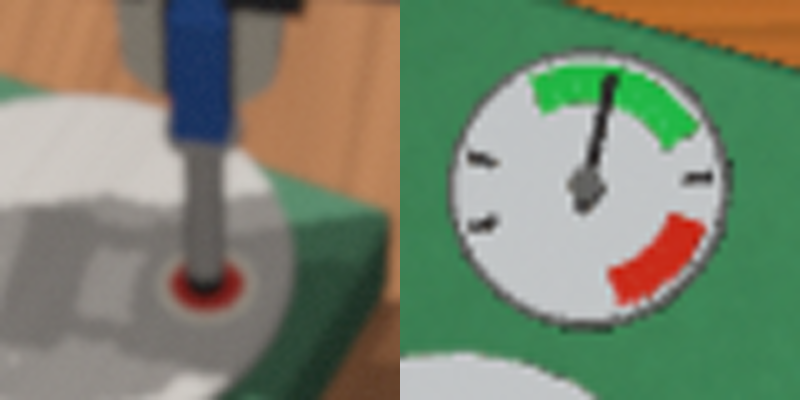

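The needle is near the middle of the green. One more hold to check that it's steady, and a look at the whole scene.

servo_tool(series=[{"dx":0,"dy":0,"dz":0,"yaw":0,"hand":1},{"dx":0,"dy":0,"dz":0,"yaw":0,"hand":1},{"dx":0,"dy":0,"dz":0,"yaw":0,"hand":1},{"dx":0,"dy":0,"dz":0,"yaw":0,"hand":1},{"dx":0,"dy":0,"dz":0,"yaw":0,"hand":1},{"dx":0,"dy":0,"dz":0,"yaw":0,"hand":1}])

```text
t: 14.8
tool_pos: [0.4984, 0.1694, 0.183]
orientation: [1.0, -0.001, 0.0, -0.0]
ft_force: [-1.3, 0.2, 6.1]
finger_gap: 0.0223
```

```bash
python3 look.py 4
```

```text
t 14.8 pos [0.4984 0.1694 0.183 ] gap 0.0223 F [-1.25  0.18  6.15] q [-0.44  0.3   0.08  1.92 -0.03  0.92 -0.35]
toolx [ 1.0e+00 -1.6e-03  3.0e-04] toolz [ 3.e-04  2.e-04 -1.e+00] yaw units to x-axis -0.015
move units [ 0.002 -0.004 -0.   ]
needle px angle (image, cw) -83.2 23 len 9.1
```

View pics/t4.png

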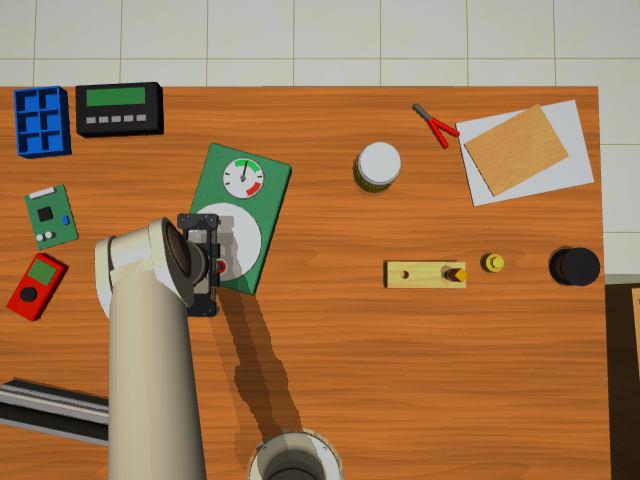

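View pics/s4.png

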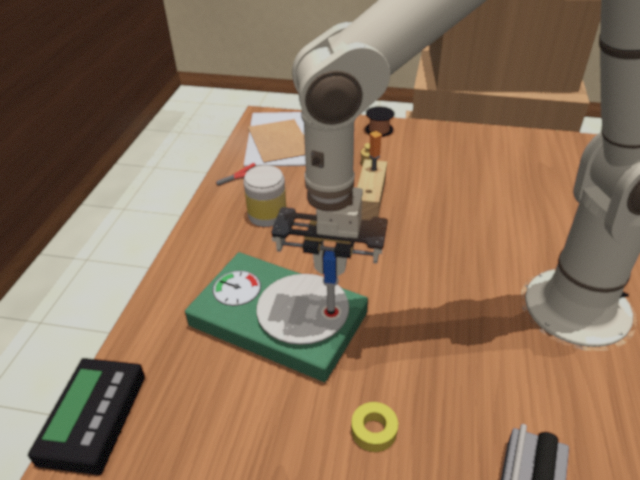

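The needle is steady in the green at top-view pixel (245,165). The driver (457,275), weight (495,262) and can (378,165) are unmoved in the top view, and the tape (375,427) in the side view.

```bash
python3 -c "
from workcell import finish_job
print(finish_job())"
```

```text
the job is handed in; nothing more can be done
None
```

I took the blue-handled plunger out of the stand and pressed its foot onto the red spot. I handed the job in at about 15 s, still holding it there with the needle in the green.

- **Needle:** it read about 2 rad (green is 1.4 to 3.0) and was steady over the last 0.85 s. The press was lowered in small steps, and every dial picture showed the needle well short of the red band.
- **Force:** the last reading was about 6 N upward on the tool, which fits a pan sunk about 10–11 mm. There was also about 1–2 N of sideways reading, which I took as sensor noise or drift.
- **Position:** the foot was within about 1–2 mm of the spot's centre, and the tool was vertical to within 0.1° by the measured pose. In the side pictures the plunger looks upright in the grip; I did not measure its lean separately.
- **Bystanders:** the driver, weight, can and tape looked unmoved in the last pictures, and only the plunger's foot touched the scale.
- **Failed or disagreeing checks:** my first two move calls were refused for missing fields, before anything moved. No other check failed or disagreed.

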